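Fit a charged cell in the glaze scale and shut its battery cover

ROBOT

A 6-joint arm with a two-finger parallel gripper is mounted at the origin on the work surface. World frame = base frame: x ahead of the robot, y to its left, z up, the work surface at z = 0. Lengths are in mm, angles in degrees, forces in N, time in s.
With the tool pointing down it reaches from about 350 to 775 mm from the base axis. Payload 7.3 kg.
Tool frame: the origin (TCP) lies between the finger pads; the fingertips stand 22 mm ahead of it and the grasp point (between the pads) lies 3 mm ahead of it; z points along the fingers, y is the line along which they close (so a half turn about z gives the same grasp; the last joint's range is limited). The gripper opens to 92 mm and grips with 3 to 60 N. Pads are 19 mm wide; open, the fingers measure 130 mm over their backs; the gripper's body (75 mm by 190 mm) begins 47 mm behind the grasp point.
Start: joints at [55.577, 19.595, 87.324, -0, 73.075, -8.365], TCP at [230.611, 471.658, 248.741] pointing down, gripper open.
Joint ranges: [-145.02, 145.02], [-44.19, 115.74], [2.07, 154.8], [-57.11, 237.11], [16.16, 152.29], [-177.93, 177.93]. Speed limits (degrees/s): [147.25, 147.25, 180, 180, 180, 180].

INTERFACE

Orientations are given as [roll, pitch, yaw] about the fixed x, y, z axes, in that order (R = Rz(yaw) Ry(pitch) Rx(roll)).
In Python, from bench import env, imaging, workorder gives the robot as it stands.
- The arm moves only by the tool send_rows, never from a script. Its argument "motion" is a list of rows, each a list of 2 entries, a list of its own where there are three numbers: the shift along the world's x, y, z in mm, then the turn, a rotation vector about the world's x, y, z in degrees. A call has 1 to 20 rows; each row shifts and turns the commanded pose from where the row before left it; what a row does not reach is not made up. A row lasts 1/8 s, in which the tool goes at most 62.5 mm and 10.7 degrees, less where a joint would pass 70% of its speed; a pose out of reach is approached as far as the arm can. A call with a gripper value outside its range is refused whole. "grip" is the closure, from 0 (fully open) to 1 (shut), set as the call begins (left out, the last holds). The fingers move at their own pace and stop on an object; "grip_force" is the grip in N (left out, the last holds). Time passes only in rows, so rows that do not move let the fingers close. It gives the time, the measured TCP pose, the force, the opening and the grip force at its end, in the units of the state.
- env.sense(): the state, without advancing time (a new reading comes with each control period).
- imaging.grab_frame(name): name is "scene" or "top" or "wrist"; returns a dict with "img" (420x560x3 uint8, red, green, blue), "z_map" (420x560 float32, mm along the optical axis (not along the pixel's ray), 0 where there is no reading), "fx", "fy", "cx", "cy" (pixels), "rvec" (rotation vector, rad) and "tvec" (3), from world to camera coordinates, as OpenCV has them; the wrist camera has in their place "hand_eye" (4x4, takes a point from camera to tool coordinates, whose origin is the TCP and whose axes are the flange's). Camera axes: x right, y down, z forward; pixel columns grow to the right and rows downward; lengths in mm; the calibration is good to about 2 mm. A picture is of the moment at which its call begins: read the wrist's pose just before it.
- workorder.close_job(): hands the job in; it is judged then, once.
Trained networks look in the newest picture that a camera, given by its name, has taken for a name from the list of things; names that differ only in an ending like _2 or _b are one class to them, and where a whole thing is asked for, a point or a joint stands for the part that bears it (a point fixed in the world has none). Each returns a list of dicts, best first, with "p" (0 to 1); they miss things now and then, are a little off and sometimes report something else, mostly with a low value. They report only what shows in the picture. A call takes as long as a camera call. They do not tell look-alikes from the thing itself.
- imaging.trace(camera, target): "region" (420x560 bool, what is visible of it) and "pixel" ([column, row] in pixels, amid what is visible of it).
The state is a dict: "time_s": time; "joint_positions": joint angles; "joint_velocities": joint speeds; "joint_efforts": joint torques, N m; "tool_pos": TCP position; "orientation": TCP orientation; "wrist_force": force on the tool from outside, world axes, zero at the start; "ft_torque": the same for the moment, N m; "finger_gap": opening from 0.0 (shut) to 1.0 (fully open); "gripper_force": force on a finger pad.
Only numpy, scipy, OpenCV 4.12 (cv2) and the standard library are available. Lean on these libraries where they do the work, as an engineer would, in place of code of your own. Each camera call takes 0.05 s, during which the arm holds its last target. There are 200 camera calls.

TASK

The glaze scale lies upside down with its battery well open. Take the fattest of the three charged cells from the tray without dislodging the other two, set its flat end against the coil spring with the button end still raised, then press the button end down between the two spring clip arms until the cell lies level and held, button against the brass contact plate. Then swing the cover over and shut it flat, leaving everything else on the bench where it is.

Things in the scene. Friction and masses are not known exactly. Their poses are not given: they have to be found in the camera images.
- cell_large: The cell to fit: bare-metal cylinder 32 mm across, 70 mm long over all, of which the last 2 mm is a button 11 mm across at the +x end; a dark ring 7 mm from that end. Origin at its middle, +x along its axis to the button (roll means nothing). About 140 g. Starts level in one of the tray's three places, its axis 24 mm above the bench.
- cell_large_button (a point): Middle of the tip of the large cell's button
- cell_large_flat (a point): Middle of the large cell's flat end
- cell_medium: Neighbour, not to be used: cell of the same look, 26 mm across, 65 mm long, origin at its middle, axis 21 mm above the tray's underside, +x to its button. About 95 g
- cell_small: Neighbour, not to be used: cell of the same look, 18 mm across, 65 mm long, origin at its middle, axis 17 mm above the tray's underside, +x to its button. About 47 g
- tray: Black tray fixed on the bench, 92 mm along x, 176 mm along y; origin at the centre of its underside. Three places at y = -56, 0, +56 mm: pockets 34 mm wide on an 8 mm floor; all walls 16 mm high, cut away to the floor between x = -24 and +24. A cell lies along x in each place, buttons towards +x; which lies where varies. 25 to 34 mm are free between neighbours
- scale: Grey bench scale upside down on its pan, fixed. 250 mm along x, 220 mm along y, upturned underside 64 mm above the bench, four rubber feet 8 mm higher at x = +-105, y = +-90 mm. Origin under its centre on the bench; x runs along the battery well from spring to contact plate. The open well is centred, 102 mm along x, 100 mm along y, floor 26 mm above the bench
- bay (a point): On the well floor below the free spring contact's face; axes as the scale's. Seated, the cell lies level on the floor along x: in this frame flat end's centre (-5, 0, 16) mm, button tip (65, 0, 16), top z = 32. Set in with its flat end on the floor against the spring and its button end resting on the clip arms, it slopes 20 to 24 degrees and stays, flat end's lowest edge near x = 3
- clip (a point): Centre of the seated cell's axis between the two clip arms: 52 mm along x from the bay point, 16 mm above the well floor
- spring (a joint): Spring contact disc, 16 mm across, centred 16 mm above the bay point, on a coil spring: travel towards -x, 0 (free) to 0.016 m; 2 N plus 400 N/m. 0.003 to 0.004 with the cell sloping in place, 0.005 seated. Two low cradle blocks (tops 6 mm above the floor, 27 mm apart) centre the flat end at 3 to 15 mm along x
- clip_a (a joint): Clip arm on the +y side: rad, 0 at rest, grows as it is spread outwards (to 0.25). Spring steel, 46 to 58 mm along x from the bay point, 20 mm from the cell's axis; its inward bulge, 25 mm above the floor, leaves 13.7 mm to the axis; flared tip 31 mm high. Pressing the cell past the bulges takes about 4 to 10 N; back at 0 once it is held
- clip_b (a joint): Clip arm on the -y side, the same
- cover (a joint): Battery cover: plate 108 mm from hinge to free edge, 106 mm along y, 3 mm thick, hinged along y at the contact-plate end of the well. rad: 0 shut flat over the well, grows as it opens up and away from the well towards the scale's +x, to 2.7. Stays where it is left (about 0.03 N m). Starts open, 2.1 to 2.5
- cover_hinge (a point): Middle of the cover's hinge line: scale frame x = 55 mm, y = 0, 65.5 mm above the bench
- cover_edge (a point): Middle of the cover's free edge, in mid thickness; a thumb tab 24 mm wide sticks out 7 mm beyond it
- slip_bowl: Bystander: white bowl 110 mm across, 50 mm high; origin under its centre
- glaze_jar: Bystander: jar 72 mm across, 85 mm high; origin under its centre
- tumbler: Bystander: glass 72 mm across, 95 mm high; origin under its centre
- loop_tool: Bystander: loop tool lying flat, 155 mm long; origin in its wooden handle
- wood_rib: Bystander: flat wooden rib 122 mm by 45 mm, 6 mm thick; origin near its centre
- brush: Bystander: brush lying flat, 200 mm long
- contact (a point): Brass contact plate, 34 mm wide: point on its face where the button rests, 65 mm along x from the bay point and 16 mm above the well floor. Upright to 22 mm above the floor, then flared away from the cell by about 22 degrees up to 34 mm
Not all that is in view belongs to the job. Leave any blue or red look-alike of the cell_large alone.

How it is judged (in metres and radians):
On the way, in this order (a step that is already met when the one before it is completed fails the run):
1. the large cell is lifted out of the tray (z of cell_large in the frame of tray above 0.055 m), for 0.2 s.
2. its flat end presses the spring, button end still raised (value of joint spring above 0.0015 m and horizontal distance between cell_large_flat and bay below 0.02 m and z of cell_large_flat in the frame of bay below 0.024 m and z of cell_large_button in the frame of bay above 0.025 m), for 0.1 s.
3. the cell lies level, held by both clip arms (x of cell_large_button in the frame of bay above 0.062 m and z of each of cell_large_button, cell_large_flat in the frame of bay below 0.019 m and value of joint spring above 0.003 m and value of joint each of clip_a, clip_b below 0.04 rad), for 0.2 s.
At the end, for the whole second after the job is handed in: Large cell level in the well (ends within 3 mm of seated height, 0.08 rad), button within 3 mm of the plate, spring pressed in over 3 mm, both clip arms closed (under 0.04 rad), at rest; cover shut (under 0.06 rad); the other two cells within 20 mm of their places (all of step 3 and angle between the x axis of cell_large and the x axis of bay, either way round below 0.08 rad and value of joint cover below 0.06 rad and linear speed of cell_large below 0.01 m/s and distance of each of cell_medium, cell_small from where it was at the start of the episode below 0.02 m); the robot touches nothing.
It fails at once if another cell is knocked out of its place in the tray (moved 30 mm) (distance of any of cell_medium, cell_small from where it was at the start of the episode above 0.03 m).
It fails at once if something else on the bench is moved by more than 30 mm (distance of any of slip_bowl, glaze_jar, tumbler, loop_tool, wood_rib, brush from where it was at the start of the episode above 0.03 m).
It also fails if it takes over 64 s, if anything falls off the work surface, if the arm or the gripper's body presses on something with over 40 N, if the wrist force passes 120 N, or if a joint passes its speed limit or range.

## Working session

There is one attempt and no reset: what is moved stays moved. The work goes in short steps, Python scripts to look and compute and a tool call to move; the robot and the scene stay as the last step left them, time stands still between calls to the robot, and variables do not carry over. Pictures are saved under pics/ and viewed, at most 10 in all, crops included, and the job is handed in when it is done.

Besides the shell and the picture viewer there is one more tool, called after "Emit:" as name(argument=value, ...), one argument or row to a line, values as JSON. send_rows: Moves the arm, as the interface text tells. Its arguments: {"type":"object","properties":{"motion":{"type":"array"},"grip":{"type":"number"},"grip_force":{"type":"number"}},"required":["motion"]}

```bash
mkdir -p pics
cat > h.py <<'E'
import numpy as np, cv2
from bench import env, imaging, workorder
from scipy.spatial.transform import Rotation as R
def Twc(f,s=None):
    T=np.eye(4)
    if 'rvec' in f:
        M=cv2.Rodrigues(np.array(f['rvec'],float))[0]; T[:3,:3]=M.T; T[:3,3]=-M.T@np.array(f['tvec'],float).ravel()
        return T
    T[:3,:3]=R.from_euler('xyz',s['orientation'],degrees=True).as_matrix(); T[:3,3]=s['tool_pos']
    return T@np.array(f['hand_eye'])
def cloud(f,s=None):
    z=f['z_map'].astype(float); v,u=np.mgrid[:z.shape[0],:z.shape[1]]
    P=np.stack([(u-f['cx'])/f['fx']*z,(v-f['cy'])/f['fy']*z,z],-1); T=Twc(f,s)
    W=P@T[:3,:3].T+T[:3,3]; W[z<=0]=np.nan
    return W
def grab(n):
    s=env.sense(); f=imaging.grab_frame(n); return f,cloud(f,s)
def save(n,img,sc=1):
    cv2.imwrite('pics/'+n,cv2.resize(img[...,::-1],None,fx=sc,fy=sc,interpolation=cv2.INTER_CUBIC))
E
python3 - <<'E'
from h import *
s=env.sense(); print(s['tool_pos'],s['orientation'],s['finger_gap'],s['time_s'])
for c in('top','scene'):
    f,W=grab(c); save(c+'0.png',f['img'],1.4); np.savez(c+'0.npz',img=f['img'],W=W)
    for t in ['cell_large','cell_medium','cell_small','tray','scale','cover','spring','clip_a','contact']:
        for r in imaging.trace(c,t)[:3]:
            w=np.nanmedian(W[r['region']],0); print(c,t,round(r['p'],2),np.round(r['pixel']),w.round(),r['region'].sum())
E
```

```text
[230.39265661 471.32333622 248.04304346] [-1.79912534e+02 -1.24966992e-02  1.53943039e+02] 1.0022490942160023 0.0
top cell_large 0.93 [269. 304.] [321. 110.  29.] 357
top cell_large 0.89 [235. 230.] [509. 209.  38.] 341
top cell_large 0.7 [180. 300.] [330. 339.  30.] 317
top cell_medium 0.78 [233. 206.] [564. 216.  32.] 254
top cell_small 0.56 [229. 186.] [620. 227.  25.] 131
top tray 0.6 [234. 203.] [571. 221.  11.] 1899
top tray 0.32 [234. 231.] [509. 211.  38.] 312
top scale 0.88 [390. 210.] [ 558. -178.   65.] 9808
top scale 0.36 [431. 208.] [ 560. -270.  102.] 1964
top cover 0.92 [429. 204.] [ 561. -269.  103.] 1856
top spring 0.74 [431. 204.] [ 560. -269.  102.] 1921
top clip_a 0.73 [390. 209.] [ 558. -179.   65.] 9859
top contact 0.91 [391. 213.] [ 558. -179.   65.] 9872
scene cell_large 0.89 [339. 226.] [519. 213.  36.] 437
scene cell_large 0.88 [407. 188.] [338. 338.  27.] 380
scene cell_large 0.7 [349. 195.] [408. 202.  28.] 318
scene cell_medium 0.62 [340. 228.] [520. 215.  36.] 385
scene cell_medium 0.55 [335. 244.] [573. 215.  31.] 325
scene cell_small 0.75 [331. 269.] [626. 226.  24.] 230
scene tray 0.96 [329. 260.] [593. 224.  10.] 1785
scene scale 0.9 [175. 196.] [ 578. -174.   64.] 10013
scene scale 0.24 [425. 249.] [489. 408.   6.] 898
scene cover 0.91 [139. 167.] [ 564. -267.  103.] 1859
scene spring 0.34 [339. 227.] [519. 211.  36.] 415
scene clip_a 0.61 [168. 197.] [ 580. -188.   44.] 52
scene contact 0.86 [178. 192.] [ 578. -174.   64.] 9990
```

View pics/top0.png

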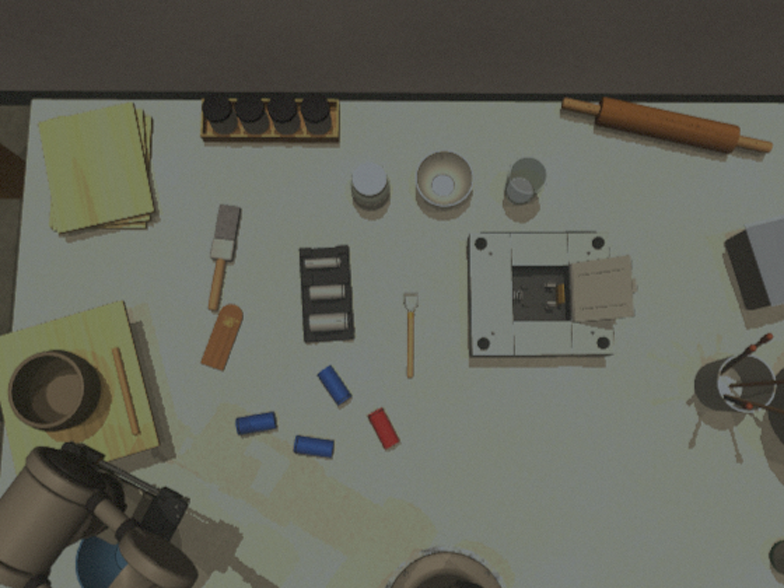

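View pics/scene0.png

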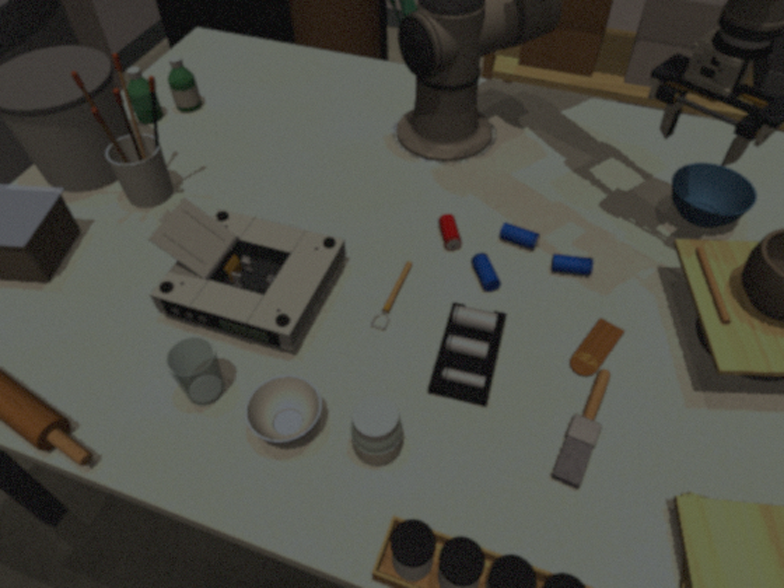

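The top view shows the black tray at about (326,293) of the enlarged picture. In it are three bare-metal cells at (327,322), (327,292) and (322,263). There are blue look-alikes at (334,385), (256,423) and (314,447), and a red one at (384,428). The metal cell at (327,322) fits: it is in the tray and the fattest. The scale's well is at about (540,293), spring on the left, brass plate on the right and cover open. I'll confirm with a close wrist view.

Emit:
send_rows(
  motion=[
    [[28,-26,3],[0,0,-5.6]],
    [[28,-26,3],[0,0,-5.6]],
    [[28,-26,3],[0,0,-5.6]],
    [[28,-26,3],[0,0,-5.6]],
    [[28,-26,3],[0,0,-5.6]],
    [[28,-26,3],[0,0,-5.6]],
    [[28,-26,3],[0,0,-5.6]],
    [[28,-26,3],[0,0,-5.6]],
    [[28,-26,3],[0,0,-5.6]],
    [[28,-26,3],[0,0,-5.6]],
    [[0,0,0],[0,0,0]],
    [[0,0,0],[0,0,0]],
  ],
  grip=0.0,
)

```text
time_s: 2.5
tool_pos: [510.1, 211.9, 278.5]
orientation: [-180.0, -0.0, 98.0]
wrist_force: [-0.4, 0.9, -0.4]
finger_gap: 1.0
gripper_force: 0.0
```

Run:
```python
from h import *
s=env.sense(); print(s['tool_pos'],s['orientation'],s['time_s'],s['joint_positions'])
f,W=grab('wrist'); np.savez('w1.npz',img=f['img'],W=W); save('w1.png',f['img'],1.4)
print(np.round(f['hand_eye'],2))
for t in ['cell_large','cell_medium','cell_small','tray']:
    for r in imaging.trace('wrist',t)[:3]:
        m=r['region']; w=np.nanmedian(W[m],0); P=W[m]; P=P[~np.isnan(P[:,2])]
        top=P[P[:,2]>np.percentile(P[:,2],98)-8]
        c,(a,b),ang=cv2.minAreaRect(top[:,:2].astype(np.float32)); print(t,round(r['p'],2),np.round(r['pixel']),w.round(1),m.sum(),np.round(c,1),round(a,1),round(b,1),round(ang,1),np.percentile(P[:,2],98).round(1))
```

```text
[510.11731115 211.92243306 278.51779725] [-1.79957277e+02 -2.06454904e-02  9.79830210e+01] 2.5 [1.45961181e+01 2.13258302e+01 7.99521954e+01 2.59254042e-02
 7.87620369e+01 6.60802802e+00]
[[  -0.     -0.96   -0.28   76.15]
 [   1.     -0.      0.      1.22]
 [  -0.     -0.28    0.96 -136.43]
 [   0.      0.      0.      1.  ]]
cell_large 0.83 [144.  48.] [336.3 340.7  29.5] 2016 [331.6 340. ] 27.1 68.7 10.5 33.1
cell_large 0.82 [135. 229.] [328.1 116.7  29.2] 1286 [323.8 112.2] 68.9 27.2 28.5 33.0
cell_large 0.77 [193. 175.] [401.3 203.3  29.6] 1413 [399.4 201.1] 68.3 27.2 34.8 33.1
cell_medium 0.56 [327. 181.] [567.1 219.   32.5] 936 [568.5 217.1] 23.6 61.2 4.0 35.4
cell_small 0.6 [368. 176.] [621.6 226.7  24.9] 692 [623.2 225.7] 17.3 65.0 5.2 27.4
tray 0.78 [337. 174.] [582.8 224.7   9.2] 6319 [568.6 218.9] 176.0 92.2 4.3 17.9
```

View pics/w1.png

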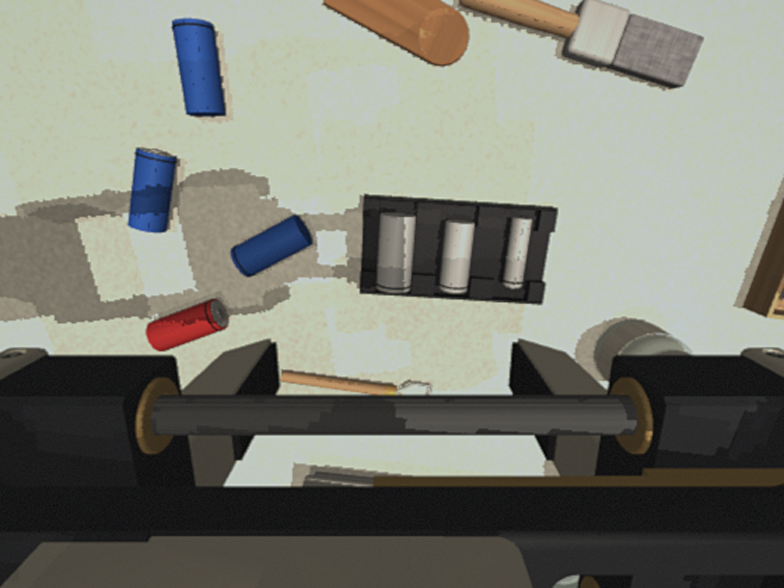

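Run:
```python
from h import *
d=np.load('w1.npz'); W=d['W']; img=d['img']
c=img[130:225,240:410]; save('w1c.png',c,4.5)
m=(W[...,2]>22)&(abs(W[...,0]-512)<22)&(abs(W[...,1]-214)<55); P=W[m]
print(m.sum(), P[:,2].max(), cv2.minAreaRect(P[:,:2].astype(np.float32)), cv2.minAreaRect(P[P[:,2]>34][:,:2].astype(np.float32)))
v=P[P[:,2]>36]; print(np.polyfit(v[:,1],v[:,0],1), v.mean(0))
d=np.load('top0.npz'); W=d['W']; 
# scale from top: plate z 60..67
m=(abs(W[...,2]-64)<2.5)&(abs(W[...,0]-558)<150)&(abs(W[...,1]+178)<170)
n,l,st,_=cv2.connectedComponentsWithStats(m.astype(np.uint8)); k=1+st[1:,4].argmax(); P=W[l==k]
print('scale',cv2.minAreaRect(P[:,:2].astype(np.float32)),P[:,2].mean())
m=(abs(W[...,2]-71.5)<3)&(abs(W[...,0]-558)<150)&(abs(W[...,1]+178)<170)
n,l,st,ce=cv2.connectedComponentsWithStats(m.astype(np.uint8))
for k in range(1,n):
    if st[k,4]>15: print('foot',W[l==k].mean(0).round(1),st[k,4])
```

```text
22526 374.8254675860679 ((514.0004272460938, 212.62557983398438), (44.8487548828125, 67.76799011230469), 4.209740161895752) ((512.603515625, 212.51422119140625), (44.274959564208984, 68.39869689941406), 1.2676196098327637)
[2.89791106e-01 4.43082038e+02] [511.9023571  237.48251102 345.70731291]
scale ((560.6663818359375, -167.78636169433594), (220.66217041015625, 251.83993530273438), 0.2597901225090027) 64.18567061139618
foot [649.6 -61.8  71.5] 51
foot [ 650.5 -273.    71.6] 46
foot [ 588.7 -225.9   71.5] 78
foot [ 530.8 -226.2   71.3] 79
foot [470.8 -63.7  71.5] 45
foot [ 470.9 -273.1   71.8] 57
```

View pics/w1c.png

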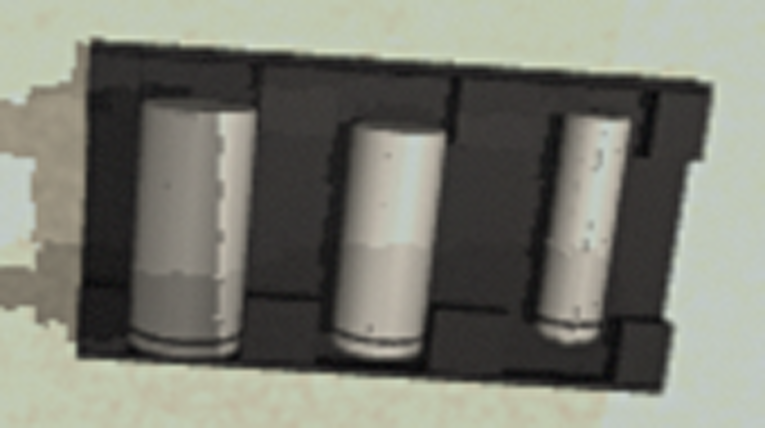

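The crop confirms it: the leftmost metal cell at (190,230) is the fattest. Its dark ring, and so its button, is at the bottom, towards world −y.

Run:
```python
from h import *
d=np.load('w1.npz'); W=d['W']
m=(W[...,2]>24)&(W[...,2]<46)&(abs(W[...,0]-512)<22)&(abs(W[...,1]-214)<50)&(np.arange(420)[:,None]<240); P=W[m]
print(m.sum(), P[:,2].max(), cv2.minAreaRect(P[:,:2].astype(np.float32)))
# axis fit: cylinder radius 16, axis z 24
from scipy.optimize import least_squares
def res(p):
    a,x0,z0=p; n=(P[:,0]-x0)-a*(P[:,1]-214); n/=np.hypot(1,a); return np.hypot(n,P[:,2]-z0)-16
r=least_squares(res,[0,512,24],loss='soft_l1'); print(r.x,np.degrees(np.arctan(r.x[0])),np.percentile(P[:,1],[0,1,99,100]))
```

```text
1353 42.3457240056739 ((512.8432006835938, 212.53094482421875), (31.161937713623047, 67.79824829101562), 4.328341484069824)
[-7.53269890e-02  5.12742985e+02  2.40739750e+01] -4.30778316925598 [177.74550047 179.27336664 246.29896468 247.18127462]
```

Emit:
send_rows(
  motion=[
    [[1,1,-40],[0,0,-1.85]],
    [[1,1,-50],[0,0,-1.85]],
    [[0.5,1,-50],[0,0,0]],
    [[0,0,-40],[0,0,0]],
    [[0,0,0],[0,0,0]],
    [[0,0,0],[0,0,0]],
  ],
  grip=0.565,
)

```text
time_s: 3.5
tool_pos: [514.0, 215.2, 100.4]
orientation: [179.9, -0.0, 94.3]
wrist_force: [-0.1, 1.0, 0.4]
finger_gap: 0.443
gripper_force: 0.0
```

Run:
```python
from h import *
s=env.sense(); print(s['tool_pos'],s['orientation'],s['finger_gap'],s['wrist_force'])
f,W=grab('wrist'); save('w2.png',f['img'],1.2)
```

```text
[513.96411492 215.20047469 100.36048981] [ 1.79861161e+02 -2.71231267e-02  9.42732960e+01] 0.4425342162419583 [-0.1198812   0.98627779  0.41436258]
```

View pics/w2.png

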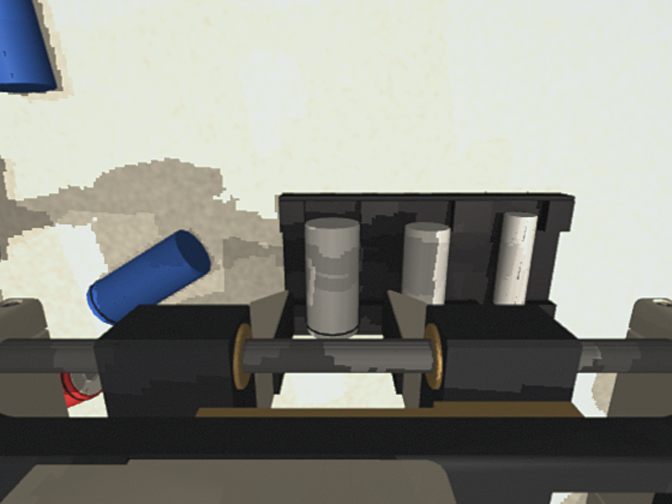

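The target cell at (332,275) sits centred between the fingers at (265,330) and (405,330). The neighbour at (427,265) is outside the right finger. I'll go down and grip.

Emit:
send_rows(
  motion=[
    [[-1,-0.5,-25],[0,0,0]],
    [[0,0,-20],[0,0,0]],
    [[0,0,-12],[0,0,0]],
    [[0,0,-9],[0,0,0]],
    [[0,0,0],[0,0,0]],
  ],
)

```text
time_s: 4.18
tool_pos: [512.2, 214.2, 32.9]
orientation: [180.0, -0.0, 94.2]
wrist_force: [0.0, 0.3, 0.5]
finger_gap: 0.435
gripper_force: 0.0
```

Emit:
send_rows(
  motion=[
    [[0,0,0],[0,0,0]],
    [[0,0,0],[0,0,0]],
    [[0,0,0],[0,0,0]],
    [[0,0,0],[0,0,0]],
  ],
  grip=0.8,
  grip_force=25,
)

```text
time_s: 4.68
tool_pos: [512.5, 214.3, 33.3]
orientation: [179.9, -0.0, 94.2]
wrist_force: [0.3, -0.3, 4.8]
finger_gap: 0.342
gripper_force: 25.0
```

Emit:
send_rows(
  motion=[
    [[0,0,10],[0,0,0]],
    [[0,0,25],[0,0,0]],
    [[0,0,45],[0,0,0]],
    [[0,0,50],[0,0,0]],
    [[0,-20,45],[0,0,0]],
    [[5,-40,45],[0,0,-0.5]],
    [[5,-40,0],[0,0,-0.5]],
    [[5,-40,0],[0,0,-0.5]],
    [[5,-40,0],[0,0,-0.5]],
    [[5,-40,0],[0,0,-0.5]],
    [[5,-40,0],[0,0,-0.5]],
    [[5,-40,0],[0,0,-0.5]],
    [[5,-40,0],[0,0,-0.5]],
    [[5,-40,0],[0,0,-0.2]],
    [[3,-20,0],[0,0,0]],
    [[0,0,0],[0,0,0]],
    [[0,0,0],[0,0,0]],
  ],
)

```text
time_s: 6.8
tool_pos: [559.9, -184.6, 252.7]
orientation: [-180.0, -0.0, 90.1]
wrist_force: [-0.0, 0.4, -1.5]
finger_gap: 0.34
gripper_force: 25.0
```

Run:
```python
from h import *
s=env.sense(); print(s['tool_pos'],s['orientation'],s['finger_gap'],s['wrist_force'])
f,W=grab('wrist'); save('w3.png',f['img'],1.4); np.savez('w3.npz',img=f['img'],W=W)
f,W=grab('scene'); np.savez('s3.npz',img=f['img'],W=W)
```

```text
[ 559.94218566 -184.58672306  252.7130524 ] [-1.79975551e+02 -4.82795993e-02  9.00876375e+01] 0.3404356517560088 [-0.02538658  0.36851291 -1.46714089]
```

View pics/w3.png

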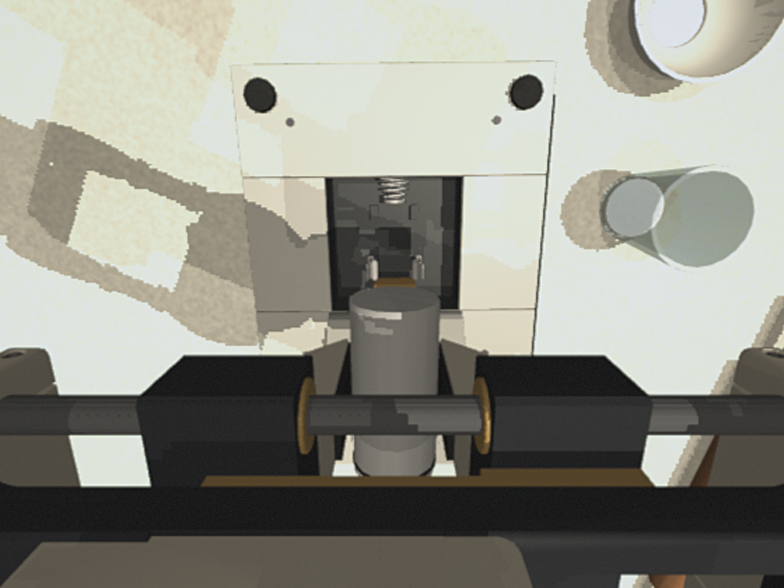

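The view shows the well at about (395,245): spring (393,190), cradle blocks (377,211) and (412,211), clip arms (372,268) and (418,266), and the brass plate top (393,284). The held cell's flat end is at (394,300), button to the bottom. Next I measure these.

Run:
```python
from h import *
d=np.load('w3.npz'); W=d['W'][:235]; img=d['img'][:235].astype(int)
def at(n,u,v,k=2):
    u=int(u/1.4);v=int(v/1.4);print(n,np.nanmedian(W[v-k:v+k+1,u-k:u+k+1].reshape(-1,3),0).round(1))
for n,u,v in [('foot-',260,95),('foot+',527,92),('floor',395,238)]: at(n,u,v)
X=W
box=(abs(X[...,0]-560)<30)&(X[...,1]<-110)&(X[...,1]>-230)
def reg(n,m):
    P=X[m]; print(n,m.sum(),P.min(0).round(1),np.median(P,0).round(1),P.max(0).round(1)) if m.sum() else print(n,0)
z=X[...,2]
br=(img[...,0]>1.5*img[...,2])&(img[...,0]>60)&box; reg('brass',br&(z>35)&(z<70))
up=box&(z>44)&(z<63)&~br&(X[...,1]<-150); reg('clip -x',up&(X[...,0]<559)&(X[...,0]>530)); reg('clip +x',up&(X[...,0]>561)&(X[...,0]<590))
reg('spring',box&(z>36)&(z<56)&(abs(X[...,0]-560)<10)&(X[...,1]>-150))
bl=box&(z>30)&(z<35); reg('block -',bl&(X[...,0]<560)&(X[...,1]>-160)); reg('block +',bl&(X[...,0]>560)&(X[...,1]>-160))
reg('cell',(abs(X[...,0]-560)<25)&(z>180)&(z<285))
P=X[(abs(X[...,0]-560)<25)&(z>200)&(z<285)]
# walls of well
m=(abs(z-64)<2)&(abs(X[...,0]-560)<130)&(X[...,1]<-30)
r=m&(abs(X[...,0]-560)<40); Q=X[r]; print('well -x edge y', Q[Q[:,1]>-130][:,1].min())
row=m&(abs(X[...,1]+165)<25); Q=X[row]; print('well sides',Q[Q[:,0]<560][:,0].max(),Q[Q[:,0]>560][:,0].min(), 'outer',Q[:,0].min(),Q[:,0].max())
n,l,st,_=cv2.connectedComponentsWithStats((abs(z-72)<2.5).astype(np.uint8))
for k in range(1,n):
    if st[k,4]>60: print('ft',X[l==k].mean(0).round(1),st[k,4])
for v in range(120,215,4): print(v, *[f"{X[v,u,1]:.0f}/{X[v,u,2]:.0f}" for u in (278,281,284)], end=' ; ')
```

```text
foot- [471.4 -63.3  73. ]
foot+ [649.5 -61.2  72.4]
floor [ 562.2 -167.2   26.8]
brass 132 [ 545.2 -202.3   35.7] [ 562.2 -201.    45.5] [ 578.3 -200.4   51.7]
clip -x 105 [ 540.2 -195.7   46.8] [ 544.5 -187.4   54.7] [ 547.8 -179.8   59.5]
clip +x 107 [ 576.4 -202.6   46.5] [ 579.8 -187.3   54.5] [ 584.1 -179.5   59.5]
spring 164 [ 550.2 -135.9   36. ] [ 562.  -126.3   49.5] [ 569.7 -116.8   54.2]
block - 62 [ 542.8 -150.4   30.2] [ 545.2 -143.7   32.7] [ 559.8 -119.4   34.9]
block + 69 [ 560.9 -150.3   30.7] [ 576.9 -143.5   32.6] [ 580.4 -119.4   34.9]
cell 1838 [ 545.8 -162.8  228.3] [ 561.5 -152.9  252.9] [ 577.2 -152.   260.9]
well -x edge y -116.65011678124957
well sides 512.8983710898056 610.7964662666508 outer 451.5277466023609 671.7867757389437
ft [650.  -61.1  72.2] 448
ft [471.1 -63.1  72.1] 447
ft [ 740.5 -140.9   72. ] 129
ft [ 791.5 -146.2   72. ] 272
ft [ 517.9 -226.3   71.4] 112
ft [ 605.8 -225.6   71.7] 132
120 -111/64 -111/64 -111/64 ; 124 -115/64 -115/65 -115/64 ; 128 -119/35 -120/33 -119/35 ; 132 -124/35 -124/34 -124/34 ; 136 -127/50 -128/35 -128/36 ; 140 -131/51 -131/50 -132/36 ; 144 -136/50 -135/51 -135/51 ; 148 -142/28 -142/27 -142/26 ; 152 -146/27 -146/27 -146/27 ; 156 -151/27 -151/27 -151/26 ; 160 -156/27 -155/28 -155/28 ; 164 -160/27 -160/28 -160/27 ; 168 nan/nan -165/27 -165/27 ; 172 -170/26 -170/27 -170/27 ; 176 -174/27 -174/26 -174/27 ; 180 -179/25 -179/28 -179/27 ; 184 -184/28 -184/26 -184/27 ; 188 -189/26 -188/28 -189/27 ; 192 -194/26 -194/26 -193/28 ; 196 -199/27 -199/26 -198/28 ; 200 -201/36 -201/36 -201/37 ; 204 -153/229 -153/229 -153/229 ; 208 -153/237 -153/237 -153/236 ; 212 -153/243 -153/243 -152/244 ;
```

Emit:
send_rows(
  motion=[
    [[0,2,-20],[-5.7,0,0.1]],
    [[0,3,-24],[-5.7,0,0.1]],
    [[0,3,-24],[-5.7,0,0]],
    [[0,3,-24],[-5.7,0,0]],
    [[0,3,-24],[-5.7,0,0]],
    [[0,1.5,-20],[-5.5,0,0]],
    [[0,0,0],[0,0,0]],
    [[0,0,0],[0,0,0]],
  ],
)

```text
time_s: 7.9
tool_pos: [560.9, -170.1, 117.9]
orientation: [-180.0, 33.9, 90.3]
wrist_force: [0.8, -0.2, -0.5]
finger_gap: 0.343
gripper_force: 25.0
```

Run:
```python
from h import *
s=env.sense(); print(s['tool_pos'],s['orientation'],s['finger_gap'],s['wrist_force'])
f,W=grab('wrist'); save('w4.png',f['img'],1.4); np.savez('w4.npz',img=f['img'],W=W)
```

```text
[ 560.85432655 -170.08520748  117.85934681] [-179.97131044   33.9260717    90.26526156] 0.34305338684750986 [ 0.82806054 -0.24751416 -0.46898228]
```

View pics/w4.png

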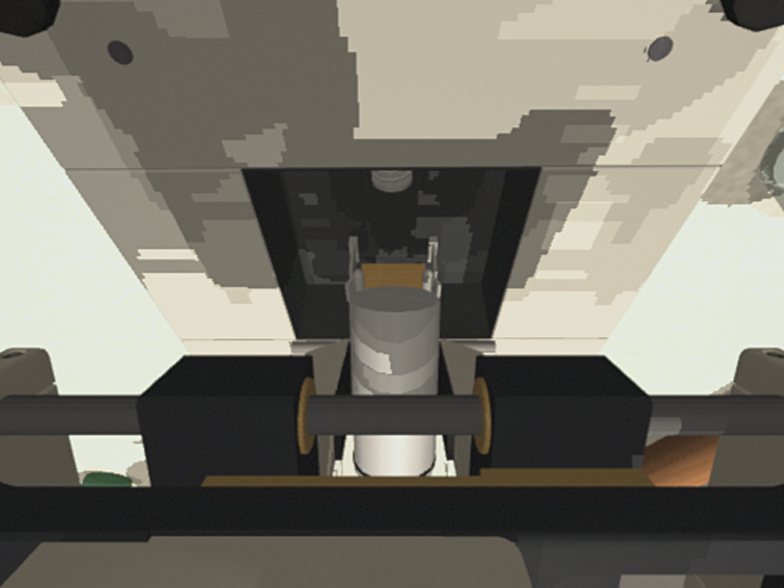

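The held cell's flat end is at (394,300), in line with the spring disc (392,180), the plate (393,275) and the clips (353,265) and (433,265). I'll compare the sideways offsets in numbers.

Run:
```python
from h import *
d=np.load('w4.npz'); X=d['W'][:235]; img=d['img'][:235].astype(int); z=X[...,2]
def reg(n,m):
    P=X[m]; print(n,m.sum(),P.min(0).round(1),np.median(P,0).round(1),P.max(0).round(1)) if m.sum() else print(n,0)
box=(abs(X[...,0]-560)<30)&(X[...,1]<-100)&(X[...,1]>-230)
br=(img[...,0]>1.5*img[...,2])&(img[...,0]>60)&box; reg('brass',br&(z>30)&(z<70))
reg('spring',box&(z>36)&(z<56)&(abs(X[...,0]-560)<12)&(X[...,1]>-145)&(X[...,1]<-130))
up=box&(z>44)&(z<63)&~br&(X[...,1]<-170)&(X[...,1]>-199); reg('clip -',up&(X[...,0]<559)); reg('clip +',up&(X[...,0]>561))
c=(abs(X[...,0]-560)<25)&(z>68)&(z<150)&(X[...,1]<-125)&(abs(X[...,1]+155)<40); reg('cell',c)
m=(abs(z-64)<2)&(X[...,1]<-118)&(X[...,1]>-190); Q=X[m]; print('well sides',Q[Q[:,0]<560][:,0].max(),Q[Q[:,0]>560][:,0].min(),Q[:,0].min(),Q[:,0].max())
# cell flat face plane
s=np.array([560.85,-170.09,117.86]); th=np.radians(33.9)
ax=np.array([0,-np.cos(th),np.sin(th)]); up=np.array([0,np.sin(th),np.cos(th)])
P=X[c]-s; print('s of face pct',np.percentile(P@ax,[1,5,20,50]),'normal',np.percentile(P@up,[1,5,50,95,99]))
```

```text
brass 568 [ 545.8 -202.2   30. ] [ 561.4 -200.9   36.7] [ 578.4 -187.3   52.7]
spring 321 [ 553.1 -136.4   39.4] [ 560.8 -134.1   47.5] [ 569.1 -130.    51.2]
clip - 216 [ 539.7 -194.    44.1] [ 543.4 -184.4   54. ] [ 547.9 -178.9   59.4]
clip + 204 [ 575.6 -192.4   44. ] [ 580.2 -183.6   53.9] [ 583.9 -178.2   59.6]
cell 1845 [ 546.6 -157.4   80.3] [ 562.3 -145.4  101.7] [ 578.  -138.8  109.4]
well sides 512.7271108322094 609.9160810883213 450.97901178985063 671.6035177404823
s of face pct [-32.09136767 -31.97965306 -31.76998045 -31.41473755] normal [-21.69077247 -18.2285653    0.45292791   6.92297421   7.59822419]
```

Emit:
send_rows(
  motion=[
    [[-0.5,0,-15],[0,0,0]],
    [[0,0,-15],[0,0,0]],
    [[0,0,-10],[0,0,0]],
    [[0,0,-6],[0,0,0]],
    [[0,0,-3],[0,0,0]],
    [[0,0,0],[0,0,0]],
  ],
)

```text
time_s: 8.7
tool_pos: [561.2, -170.4, 71.8]
orientation: [179.8, 34.2, 90.2]
wrist_force: [-6.6, 9.3, 26.4]
finger_gap: 0.344
gripper_force: 42.1
```

The fingers are touching the clip arms at this steep tilt. I'll back up, ease the tilt and come in closer to the spring.

Emit:
send_rows(
  motion=[
    [[0,0,10],[0,0,0]],
    [[0,0,20],[0,0,0]],
    [[0,6,5],[3.5,0,0]],
    [[0,6,0],[3.5,0,0]],
    [[0,0,0],[0,0,0]],
    [[0,0,0],[0,0,0]],
  ],
)

```text
time_s: 9.45
tool_pos: [559.3, -158.5, 102.3]
orientation: [-179.8, 27.1, 90.3]
wrist_force: [-0.7, -0.5, -1.9]
finger_gap: 0.34
gripper_force: 25.0
```

```bash
cat > m.py <<'E'
from h import *
s=env.sense(); t=s['tool_pos']; print(t,s['orientation'],s['finger_gap'],s['wrist_force'])
f,W=grab('wrist'); np.savez('wl.npz',img=f['img'],W=W); X=W[:235]; z=X[...,2]
th=np.radians(s['orientation'][1])
ax=np.array([0,-np.cos(th),np.sin(th)]); up=np.array([0,np.sin(th),np.cos(th)])
P=X-t; a=P@ax; n=P@up
c=(abs(P[...,0])<25)&(a>-36)&(a<-5)&(n>-28)&(n<14)
Q=X[c]; print('cell',c.sum(),Q[:,0].min(),Q[:,0].max(),'a',np.percentile(a[c],[1,5,20,50]),'n',np.percentile(n[c],[1,50,99]))
fa=c&(a<-26)&(n<4); A=np.c_[n[fa],np.ones(fa.sum())]; print('face slope deg',np.degrees(np.arctan(np.linalg.lstsq(A,a[fa],rcond=None)[0][0])))
tp=c&(n>4); A=np.c_[a[tp],np.ones(tp.sum())]; print(tp.sum())
E
python3 m.py
```

```text
[ 559.27069823 -158.52042671  102.25015675] [-179.83642896   27.05345749   90.28554258] 0.3401125232395642 [-0.69914685 -0.52862698 -1.90131049]
cell 1846 544.9066210173019 576.4795649641865 a [-32.19700006 -32.01960402 -31.82320024 -31.44836959] n [-22.06739982   0.33730143   7.60779254]
face slope deg 4.951966470816736
554
```

```bash
cat > feat.py <<'E'
from h import *
d=np.load('wl.npz'); X=d['W'][:235]; img=d['img'][:235].astype(int); z=X[...,2]
def reg(n,m):
    P=X[m]; print(n,m.sum(),P.min(0).round(1),np.median(P,0).round(1),P.max(0).round(1)) if m.sum() else print(n,0)
box=(abs(X[...,0]-560)<30)&(X[...,1]<-100)&(X[...,1]>-230)
br=(img[...,0]>1.5*img[...,2])&(img[...,0]>60)&box; reg('brass',br&(z>30)&(z<70))
reg('spring',box&(z>36)&(z<56)&(abs(X[...,0]-560)<12)&(X[...,1]>-145)&(X[...,1]<-130))
up=box&(z>44)&(z<63)&~br&(X[...,1]<-170)&(X[...,1]>-199); reg('clip -',up&(X[...,0]<559)); reg('clip +',up&(X[...,0]>561))
m=(abs(z-64)<2)&(X[...,1]<-118)&(X[...,1]>-190); Q=X[m]; print('well sides',Q[Q[:,0]<560][:,0].max(),Q[Q[:,0]>560][:,0].min(),Q[:,0].min(),Q[:,0].max())
save('wl.png',d['img'],1.4)
E
python3 feat.py
```

```text
brass 0
spring 282 [ 553.3 -136.2   39.5] [ 560.8 -134.    47.7] [ 568.8 -130.    51.2]
clip - 0
clip + 6 [ 582.2 -183.2   46.5] [ 582.3 -182.1   49.5] [ 582.5 -180.9   50.5]
well sides 512.5416877995895 564.0318679822205 451.11873751904477 671.701163688623
```

Emit:
send_rows(
  motion=[
    [[0.3,0.5,-10],[0,0,0]],
    [[0,0,-10],[0,0,0]],
    [[0,0,-7],[0,0,0]],
    [[0,0,-4],[0,0,0]],
    [[0,0,0],[0,0,0]],
  ],
)

```text
time_s: 10.12
tool_pos: [559.9, -158.1, 71.5]
orientation: [-179.9, 27.0, 90.3]
wrist_force: [-0.0, -2.3, -0.5]
finger_gap: 0.335
gripper_force: 25.0
```

Emit:
send_rows(
  motion=[
    [[0,0,-3],[0,0,0]],
    [[0,0,-2],[0,0,0]],
    [[0,0,-1],[0,0,0]],
    [[0,0,0],[0,0,0]],
  ],
)

```text
time_s: 10.62
tool_pos: [560.2, -158.0, 65.9]
orientation: [-179.9, 27.0, 90.3]
wrist_force: [-0.1, -3.9, 2.9]
finger_gap: 0.338
gripper_force: 25.0
```

Emit:
send_rows(
  motion=[
    [[0,0,-1.5],[0,0,0]],
    [[0,0.6,-0.8],[1.5,0,0]],
    [[0,0.6,-0.6],[1.5,0,0]],
    [[0,0.3,-0.4],[1,0,0]],
    [[0,0,0],[0,0,0]],
  ],
)

```text
time_s: 11.25
tool_pos: [559.8, -156.8, 62.2]
orientation: [-179.9, 22.9, 90.2]
wrist_force: [0.9, -4.1, 1.3]
finger_gap: 0.34
gripper_force: 25.0
```

```bash
python3 m.py; python3 feat.py
```

```text
[ 559.78872551 -156.78424192   62.24325846] [-179.92081684   22.92961336   90.22386201] 0.3398481170256592 [ 0.88612242 -4.11017378  1.2985256 ]
cell 955 541.7749182907247 580.6434862923254 a [-31.88605569 -31.63641876 -30.45590953 -28.30233832] n [-24.45675108   4.72756479   7.82219672]
face slope deg -12.214479653778536
553
brass 0
spring 90 [ 548.3 -134.3   50.3] [ 550.9 -131.5   54.7] [ 572. -130.   56.]
clip - 0
clip + 0
well sides 512.1248698259061 609.6747747988494 450.85607024261805 670.8580702480881
```

View pics/wl.png

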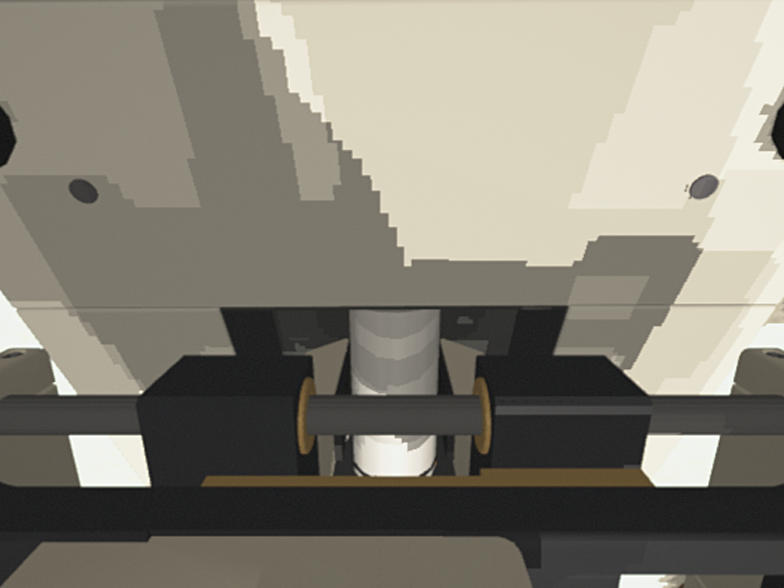

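The cell lies sloped in the well at (394,390) with its flat end on the spring side, and the spring force is about 4 N. I'll ease it down, then release and withdraw along the tool axis.

Emit:
send_rows(
  motion=[
    [[0,0.3,-1],[0.5,0,0]],
    [[0,0,0],[0,0,0]],
  ],
)

```text
time_s: 11.55
tool_pos: [559.9, -156.5, 61.5]
orientation: [-179.9, 22.5, 90.2]
wrist_force: [-0.4, -3.8, 3.2]
finger_gap: 0.345
gripper_force: 25.0
```

Emit:
send_rows(
  motion=[
    [[0,0,0],[0,0,0]],
    [[0,0,0],[0,0,0]],
    [[0,0,0],[0,0,0]],
    [[0,0,0],[0,0,0]],
    [[0,5,13],[0,0,0]],
    [[0,8,20],[0,0,0]],
    [[0,8,20],[0,0,0]],
    [[0,0,30],[10,0,0]],
    [[0,-10,40],[10,0,0]],
    [[0,-10,40],[2,0,0]],
    [[0,0,0],[0,0,0]],
    [[0,0,0],[0,0,0]],
  ],
  grip=0.54,
)

```text
time_s: 13.05
tool_pos: [559.4, -154.4, 224.2]
orientation: [-180.0, 0.5, 90.3]
wrist_force: [-1.0, -0.2, -0.8]
finger_gap: 0.463
gripper_force: 0.0
```

Run:
```python
from h import *
s=env.sense(); print(s['tool_pos'],s['orientation'],s['finger_gap'],s['wrist_force'])
f,W=grab('wrist'); np.savez('w5.npz',img=f['img'],W=W); save('w5.png',f['img'],1.4)
X=W[:235]; m=(abs(X[...,0]-561)<18)&(X[...,2]>30)&(X[...,2]<80)&(X[...,1]<-120)&(X[...,1]>-205)
v=X[m&(abs(X[...,0]-561)<4)]
for y in range(-205,-120,8):
    q=v[abs(v[:,1]-y)<4]; 
    if len(q): print(y,np.median(q[:,2]).round(1))
P=X[m&(X[...,2]>45)]; print(P[:,0].min(),P[:,0].max())
```

```text
[ 559.44048673 -154.40243872  224.23101409] [-179.98759758    0.4848993    90.2660314 ] 0.46343421862364187 [-1.01392904 -0.23184599 -0.82936251]
-189 79.0
-181 77.6
-173 74.4
-165 71.3
-157 68.0
-149 64.7
-141 61.4
-133 57.6
-125 50.8
543.0381912815819 578.5558767082442
```

View pics/w5.png

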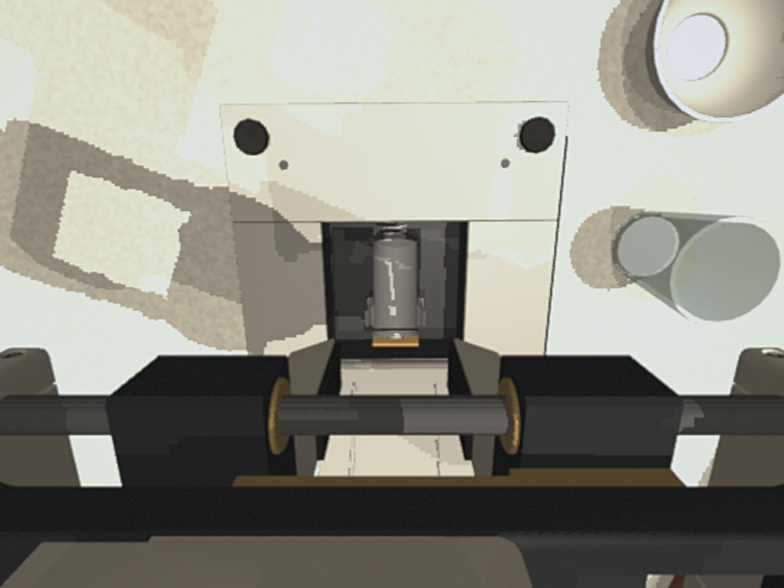

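The cell is resting sloped at 22° on the clips: flat end on the spring at (395,232), button over the brass plate at (395,340). Now I press with closed fingertips.

Emit:
send_rows(
  motion=[
    [[0,-4,-25],[0.5,0,0]],
    [[0,-4,-30],[0,0,0]],
    [[0,-4,-30],[0,0,0]],
    [[0,-4,-25],[0,0,0]],
    [[0,0,0],[0,0,0]],
    [[0,0,0],[0,0,0]],
    [[0,0,0],[0,0,0]],
  ],
  grip=1.0,
  grip_force=10,
)

```text
time_s: 13.98
tool_pos: [560.5, -170.9, 115.5]
orientation: [179.9, 0.0, 90.3]
wrist_force: [0.1, 0.5, -0.0]
finger_gap: 0.005
gripper_force: 0.0
```

Emit:
send_rows(
  motion=[
    [[0,0,-6],[0,0,0]],
    [[0,0,-5],[0,0,0]],
    [[0,0,-3],[0,0,0]],
    [[0,0,-2],[0,0,0]],
    [[0,0,-2],[0,0,0]],
  ],
)

```text
time_s: 14.6
tool_pos: [560.5, -171.3, 97.5]
orientation: [179.9, 0.0, 90.2]
wrist_force: [-2.1, 1.1, 11.5]
finger_gap: 0.007
gripper_force: 5.5
```

Emit:
send_rows(
  motion=[
    [[0,0,-2],[0,0,0]],
    [[0,0,-2],[0,0,0]],
    [[0,0,-2],[0,0,0]],
  ],
)

```text
time_s: 14.98
tool_pos: [562.2, -171.3, 94.3]
orientation: [179.6, 0.1, 90.2]
wrist_force: [-2.9, 4.6, 27.1]
finger_gap: 0.007
gripper_force: 13.1
```

Emit:
send_rows(
  motion=[
    [[-0.5,0,-1],[0,0,0]],
    [[0,0,-1],[0,0,0]],
    [[0,0,0],[0,0,0]],
  ],
)

```text
time_s: 15.35
tool_pos: [561.2, -172.5, 90.6]
orientation: [179.7, 0.2, 90.2]
wrist_force: [0.9, -3.4, 9.3]
finger_gap: 0.008
gripper_force: 4.4
```

Emit:
send_rows(
  motion=[
    [[0,0,-2],[0,0,0]],
    [[0,0,-1.5],[0,0,0]],
    [[0,0,-1.5],[0,0,0]],
    [[0,0,0],[0,0,0]],
  ],
)

```text
time_s: 15.85
tool_pos: [561.1, -172.8, 85.2]
orientation: [179.7, 0.2, 90.2]
wrist_force: [0.7, -4.5, 6.5]
finger_gap: 0.007
gripper_force: 3.2
```

Emit:
send_rows(
  motion=[
    [[0,0,-2],[0,0,0]],
    [[0,0,-1.5],[0,0,0]],
    [[0,0,-1],[0,0,0]],
    [[0,0,0],[0,0,0]],
  ],
)

```text
time_s: 16.35
tool_pos: [560.1, -171.7, 80.1]
orientation: [179.9, 0.1, 90.2]
wrist_force: [-0.4, -3.2, 8.8]
finger_gap: 0.009
gripper_force: 4.6
```

Emit:
send_rows(
  motion=[
    [[0,0,-1],[0,0,0]],
    [[0,0,-0.5],[0,0,0]],
    [[0,0,0],[0,0,0]],
  ],
)

```text
time_s: 16.73
tool_pos: [560.4, -171.8, 79.9]
orientation: [179.8, 0.1, 90.3]
wrist_force: [-2.1, -0.9, 17.6]
finger_gap: 0.005
gripper_force: 9.0
```

Emit:
send_rows(
  motion=[
    [[0,0,10],[0,0,0]],
    [[0,5,30],[0,0,0]],
    [[0,5,40],[0,0,0]],
    [[0,5,45],[0,0,0]],
    [[0,0,30],[0,0,0]],
    [[0,0,0],[0,0,0]],
    [[0,0,0],[0,0,0]],
  ],
)

```text
time_s: 17.6
tool_pos: [558.7, -155.6, 231.1]
orientation: [-179.9, -0.1, 90.2]
wrist_force: [-0.4, 0.6, 0.1]
finger_gap: 0.005
gripper_force: 0.0
```

Run:
```python
from h import *
s=env.sense(); print(s['tool_pos'],s['orientation'],s['finger_gap'],s['wrist_force'])
f,W=grab('wrist'); np.savez('w6.npz',img=f['img'],W=W); save('w6.png',f['img'][100:300,150:420],2.9)
X=W[:250]; m=(abs(X[...,0]-561)<18)&(X[...,2]>30)&(X[...,2]<80)&(X[...,1]<-120)&(X[...,1]>-215)
v=X[m&(abs(X[...,0]-561)<3)]
for y in range(-213,-120,6):
    q=v[abs(v[:,1]-y)<3]; 
    if len(q): print(y,np.median(q[:,2]).round(1))
# cover plane from the top camera
f,W=grab('top'); 
for r in imaging.trace('top','cover')[:1]:
    P=W[r['region']]; P=P[~np.isnan(P[:,2])]; P=P[P[:,2]>68]; print('cover',r['p'],np.percentile(P,[2,50,98],axis=0).round(1)); print('slope dz/d-y',np.polyfit(-P[:,1],P[:,2],1))
    q=P[P[:,2]>np.percentile(P[:,2],95)]; print('edge',q.mean(0),q[:,0].min(),q[:,0].max())
```

```text
[ 558.72490788 -155.5799623   231.05860928] [-1.79885760e+02 -7.14763913e-02  9.02485839e+01] 0.0052315435698788324 [-0.36615343  0.55194267  0.13845665]
-207 58.9
-201 52.7
-195 57.8
-189 58.0
-183 58.2
-177 58.0
-171 58.0
-165 57.9
-159 58.0
-153 57.9
-147 57.8
-141 57.9
-135 58.0
-129 49.8
-123 51.5
cover 0.66 [[ 513.6 -303.9   89.1]
 [ 550.6 -281.5  114. ]
 [ 594.7 -248.   133.7]]
slope dz/d-y [ -1.24818556 466.32675498]
edge [ 549.25961475 -267.76497626  232.16819372] 461.24844631304654 587.3836974311514
```

View pics/w6.png

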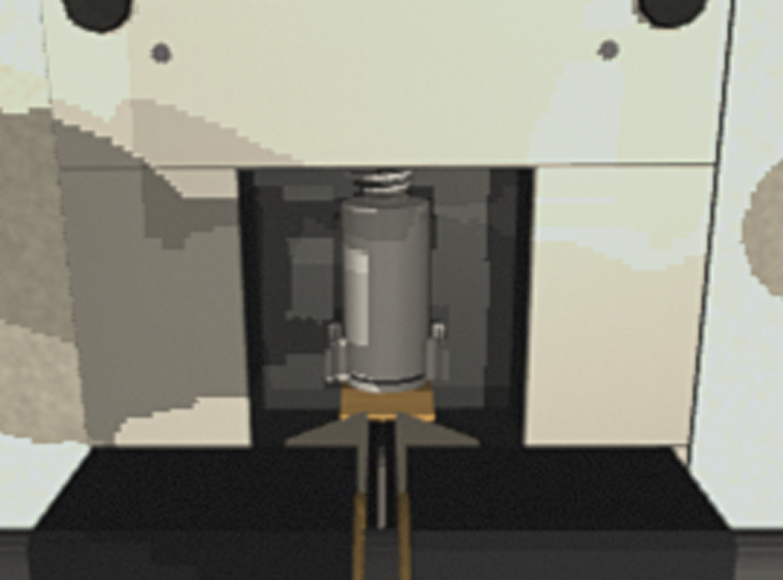

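The cell lies level, top at 58 mm along its full length. It is held between the clips at (338,350) and (438,350) in the crop, with its button on the brass plate at (388,402). Next I sweep the cover: closed fingers behind its free edge, then over.

Emit:
send_rows(
  motion=[
    [[1,-40,10],[0,0,0]],
    [[0,-50,0],[0,0,0]],
    [[0,-50,0],[0,0,0]],
    [[0,-45,0],[0,0,0]],
    [[0,0,-40],[0,0,0]],
    [[0,0,-40],[0,0,0]],
    [[0,0,-24],[0,0,0]],
    [[0,0,0],[0,0,0]],
  ],
)

```text
time_s: 18.75
tool_pos: [559.0, -340.1, 135.2]
orientation: [-179.7, -0.2, 90.2]
wrist_force: [-0.6, 0.1, 1.5]
finger_gap: 0.006
gripper_force: 0.0
```

Emit:
send_rows(
  motion=[
    [[0,10,4],[0,0,0]],
    [[0,12,5],[0,0,0]],
    [[0,12,5],[0,0,0]],
    [[0,12,5],[0,0,0]],
    [[0,12,5],[0,0,0]],
    [[0,12,5],[0,0,0]],
  ],
)

```text
time_s: 19.5
tool_pos: [560.3, -269.8, 167.7]
orientation: [180.0, -0.0, 90.3]
wrist_force: [-0.2, -0.1, -0.8]
finger_gap: 0.002
gripper_force: 0.2
```

```bash
cat > cov.py <<'E'
from h import *
for c in('scene','top'):
    f,W=grab(c)
    m=(abs(W[...,0]-561)<52)&(W[...,1]<-100)&(W[...,1]>-320)&(W[...,2]>69)&(W[...,2]<190)
    for r in imaging.trace(c,'cover')[:1]:
        P=W[m&r['region']]; a=np.degrees(np.arctan2(P[:,2]-65.5,P[:,1]+222.8)); rr=np.hypot(P[:,2]-65.5,P[:,1]+222.8)
        if len(P): print(c,r['p'],len(P),np.percentile(a,[10,50,90]).round(),rr.max().round())
E
python3 cov.py
```

```text
scene 0.63 1561 [ 98. 105. 107.] 117.0
top 0.55 789 [ 99. 105. 107.] 111.0
```

The cover is at about 106°, following the fingers. I'll carry on over the top.

Emit:
send_rows(
  motion=[
    [[0,13,1],[0,0,0]],
    [[0,13,0],[0,0,0]],
    [[0,13,0],[0,0,0]],
    [[0,10,0],[0,0,0]],
    [[0,10,0],[0,0,0]],
    [[0,10,-3],[0,0,0]],
    [[0,10,-5],[0,0,0]],
    [[0,9,-6],[0,0,0]],
    [[0,8,-7],[0,0,0]],
    [[0,7,-8],[0,0,0]],
    [[0,6,-9],[0,0,0]],
    [[0,5,-10],[0,0,0]],
    [[0,3,-10],[0,0,0]],
    [[0,1,-7],[0,0,0]],
    [[0,1,-7],[0,0,0]],
    [[0,0,0],[0,0,0]],
  ],
)

```text
time_s: 21.7
tool_pos: [560.1, -152.0, 95.8]
orientation: [-180.0, -0.0, 90.2]
wrist_force: [0.3, -0.6, 0.3]
finger_gap: 0.01
gripper_force: 0.0
```

Tip at 74 mm; press the last 7 to 8 mm down gently.

Emit:
send_rows(
  motion=[
    [[0,0,-3],[0,0,0]],
    [[0,0,-2],[0,0,0]],
    [[0,0,-2],[0,0,0]],
    [[0,0,-1],[0,0,0]],
    [[0,0,0],[0,0,0]],
  ],
)

```text
time_s: 22.32
tool_pos: [560.5, -152.1, 89.4]
orientation: [179.9, 0.0, 90.2]
wrist_force: [-3.0, 0.8, 6.7]
finger_gap: 0.005
gripper_force: 3.5
```

Emit:
send_rows(
  motion=[
    [[0,0,-1],[0,0,0]],
    [[0,0,0],[0,0,0]],
    [[0,0,20],[0,0,0]],
    [[0,0,45],[0,0,0]],
    [[0,10,50],[0,0,0]],
    [[0,60,50],[0,0,0]],
    [[-10,60,0],[0,0,0]],
    [[-10,60,0],[0,0,0]],
    [[0,0,0],[0,0,0]],
    [[0,0,0],[0,0,0]],
  ],
)

```text
time_s: 23.58
tool_pos: [540.6, 25.7, 242.6]
orientation: [180.0, 0.0, 90.3]
wrist_force: [-0.9, -1.2, -0.7]
finger_gap: 0.006
gripper_force: 0.0
```

Run:
```python
from h import *
s=env.sense(); print(s['tool_pos'],s['wrist_force'],s['time_s'])
for c in('top','scene'):
    f,W=grab(c)
    m=(abs(W[...,0]-561)<35)
    for y in range(-235,-95,10):
        q=W[m&(abs(W[...,1]-y)<5)&(W[...,2]>20)&(W[...,2]<250)]; print(y,len(q),np.percentile(q[:,2],[5,50,95]).round(1) if len(q) else '',end=' ; ')
    print()
    for t in('cell_medium','cell_small'):
        for r in imaging.trace(c,t)[:2]: print(c,t,r['p'],np.nanmedian(W[r['region']],0).round())
```

```text
[540.59517746  25.69867479 242.55026547] [-0.85314886 -1.2461857  -0.70144964] 23.575
-235 108 [60.9 65.2 69.6] ; -225 102 [63.7 68.5 72.4] ; -215 112 [64.2 68.4 72.6] ; -205 114 [64.6 67.6 71.7] ; -195 116 [63.1 68.2 72. ] ; -185 107 [64.2 68.2 72.9] ; -175 110 [64.5 68.6 72.3] ; -165 114 [64.4 67.9 71.8] ; -155 113 [64.2 68.  72.5] ; -145 113 [63.5 68.3 72.4] ; -135 110 [64.6 68.2 73.2] ; -125 117 [64.2 68.5 73. ] ; -115 97 [60.8 67.3 72.2] ; -105 15 [62.8 65.  72. ] ; 
top cell_medium 0.73 [564. 216.  31.]
top cell_small 0.58 [621. 226.  24.]
-235 87 [62.4 64.5 66.6] ; -225 59 [64.  67.5 70.3] ; -215 104 [65.6 67.5 70.2] ; -205 87 [65.1 67.5 69.7] ; -195 89 [65.3 67.4 70.3] ; -185 96 [65.3 67.9 69.9] ; -175 87 [65.6 67.8 70.3] ; -165 95 [65.9 67.7 69.9] ; -155 92 [65.5 67.6 69.4] ; -145 91 [65.6 67.9 69.7] ; -135 103 [65.8 67.8 69.9] ; -125 94 [65.7 67.7 70. ] ; -115 106 [63.6 67.  69.7] ; -105 106 [62.1 64.4 67.9] ; 
scene cell_medium 0.59 [573. 215.  31.]
scene cell_small 0.73 [ 587. -151.   64.]
scene cell_small 0.66 [626. 226.  24.]
```

The cover is flat at about 67.5 mm along its whole length, the other two cells are where they were, and the arm is clear of everything.

```bash
python3 -c "
from bench import workorder
print(workorder.close_job())"
```

```text
the job is handed in; nothing more can be done
None
```

The job is handed in: the fattest cell lies level and held between the clip arms, button at the brass plate, the cover is shut flat, and the other two cells are still in their places; the hand-in call returned no verdict.

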